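Park the scraper, take the spatula and hold it ready over the mould

TASK

Change tools at the casting bench: first slide the broad scraper, blade first and flat side down, fully home into the empty sloping slot and let go of it, then draw the narrow spatula out of the other stand and turn it level, flat underside down. Finish while still holding it in the gripper, still and level, about 20 cm above the bench with the end of its blade over the middle of the open mould. Leave everything else on the bench where it is.

Things in the scene. Friction and masses are not known exactly. Their poses are not given: they have to be found in the camera images.
- scraper: Broad scraper lying flat side down on the bench, handle roughly towards the robot, about 100 g. Flat steel blade 95 mm long, 38 wide, 4 thick, square end; straight wooden handle 110 long, 22 wide, 26 tall; one flat underside. Origin: on the underside where blade meets handle (balance point near it). x runs to the blade's end (handle x -110 to 0, blade 0 to 95), y across, z up out of the underside.
- scraper_end (a point): Middle of the scraper blade's end: 95 mm along x and 2 mm up from the scraper's origin.
- spatula: Narrow spatula, about 80 g, in the slot of one of the stands. Built like the scraper: blade 95 mm long, 26 wide, 4 thick, round end; handle 110 long, 18 wide, 24 tall; one flat underside. Origin, axes and balance as for the scraper. In its slot it slopes 40 degrees: blade down and away from the robot, handle up towards it, underside down.
- spatula_end (a point): Middle of the spatula blade's end: 95 mm along x and 2 mm up from the spatula's origin.
- stand_a: Fixed grey-painted metal tool stand with an empty slot. Base 135 x 80 x 12 mm; origin under the base's centre; x points roughly away from the robot. Its slot slopes 40 degrees down along x; a tool slides in from the robot's side. Fully home, the blade's end meets the slot's bottom: tool axes along slot axes, tool origin at slot x = -95 mm, underside on the lower face.
- stand_a_slot: Empty slot of that stand. Origin: closed bottom end, mid-width, on the lower face; 45 mm along stand x, 28 mm above the bench. x points down the slot, 40 degrees below level; y across; z out of the lower face. Inside 52 wide, 12 high, 80 deep (mouth at x = -80). Lower face runs on as a ramp to x = -112, 76 wide; lips flare out beside (14 high, to x = -100) and above the mouth (to z = 25, x = -85).
- stand_b: Second fixed stand, the same shape, holding the spatula. Which stand is left and which is right varies.
- stand_b_slot: The slot with the spatula in it; same sizes and axes as the other slot.
- mould: Fixed open printed mould, 110 mm square, rim 43 mm above the bench, in a shallow metal tray 150 mm square with a 12 mm rim. Origin under its centre.
- tub: Bystander, to be left alone: round white tub with lid, 96 mm across, 105 high. Origin under its centre, on the bench.
- bottle: Bystander, to be left alone: white bottle with cap, 60 mm across, 130 high. Origin under its centre, on the bench.
- disc: Bystander, to be left alone: black flat grinding disc, 96 mm across, 8 thick, with a hole. Origin under its centre, on the bench.
- dish: Bystander, to be left alone: dark steel round weight, 60 mm across, 12 high. Origin under its centre, on the bench.
- bar: Bystander, to be left alone: painted metal bar 50 x 110 x 24 mm. Origin under its centre, on the bench.
- cup: Bystander, to be left alone: clear plastic cup, 72 mm across, 85 high. Origin under its centre, on the bench.
- stick: Bystander, to be left alone: flat wooden stick 150 x 18 x 4 mm. Origin under its centre, on the bench.
Mind the look-alikes: they are no part of the job. Leave any white look-alike of the mould alone.

How it is judged:
On the way, in this order (a step that is already met when the one before it is completed fails the run):
1. the scraper is fully home in the empty slot and let go (distance between scraper_end and stand_a_slot below 0.015 m and angle between the x axis of scraper and the x axis of stand_a_slot, either way round below 0.2 rad and angle between the z axis of scraper and the z axis of stand_a_slot, either way round below 0.35 rad and angle between scraper's own z axis and vertical below 1.1 rad and contact force between scraper and the fingers below 0.1 N), for 0.2 s.
2. the spatula is drawn clear of its slot in the gripper (distance between spatula_end and stand_b_slot above 0.1 m and contact force between spatula and the fingers above 1 N), for 0.1 s.
At the end, for the whole second after the job is handed in: Scraper blade end within 15 mm of the empty slot's bottom, along the slot within 11 degrees, face within 20, underside down, let go. Spatula held by the fingers alone, still, underside down, level within 17 degrees, origin and blade end 13 to 28 cm up, blade end within 60 mm of the mould's centre (all of step 1 and angle between spatula's own z axis and vertical below 0.3 rad and height (world z) of spatula_end between 0.13 and 0.28 m and height (world z) of spatula between 0.13 and 0.28 m and horizontal distance between spatula_end and mould below 0.06 m and contact force between spatula and the fingers above 1 N and linear speed of spatula below 0.03 m/s and angular speed of spatula below 0.2 rad/s and contact force between spatula and stand_a below 0.1 N and contact force between spatula and stand_b below 0.1 N and contact force between spatula and scraper below 0.1 N and contact force between spatula and mould below 0.1 N and contact force between spatula and tub below 0.1 N and contact force between spatula and bottle below 0.1 N and contact force between spatula and cup below 0.1 N); the arm keeps its last pose, push and grip.
It fails at once if a bystander is pushed more than 30 mm from its place (distance of any of tub, bottle, disc, dish, bar, cup, stick from where it was at the start of the episode above 0.03 m).
It also fails if it takes over 61 s, if anything falls off the work surface, if the arm or the gripper's body presses on something with over 40 N, if the wrist force passes 120 N, or if a joint passes its speed limit or range.

ROBOT

A 6-joint arm with a two-finger parallel gripper is mounted at the origin on the work surface. World frame = base frame: x ahead of the robot, y to its left, z up, the work surface at z = 0. Lengths are in m, angles in rad, forces in N, time in s.
With the tool pointing down it reaches from about 0.275 to 0.85 m from the base axis. Payload 5.2 kg.
Tool frame: the origin (TCP) lies between the finger pads, 19 mm behind the fingertips; this is the grasp point; z points along the fingers, y is the line along which they close (so a half turn about z gives the same grasp; the last joint's range is limited). The gripper opens to 85 mm and grips with 20 to 120 N. Pads are 22 mm wide; open, the fingers measure 114 mm over their backs; the gripper's body (76 mm by 85 mm) begins 54 mm behind the grasp point. The pads swing forward as they close: fully open they stand 13 mm farther back than shut.
Start: joints at [0.927, 0.259, 1.535, -0, 1.348, -0.203], TCP at [0.235, 0.497, 0.25] pointing down, gripper open.
Joint ranges: [-3.14, 3.14], [-0.91, 2.08], [0.19, 2.58], [-1.22, 4.36], [0.22, 2.71], [-3.12, 3.12]. Speed limits (rad/s): [2.57, 2.57, 3.14, 3.14, 3.14, 3.14].

INTERFACE

Orientations are given as a unit quaternion [x, y, z, w].
In Python, from station import state, snapshot, camera_model, job gives the robot as it stands.
- The arm moves only by the tool jog_arm, never from a script. Its argument "steps" is a list of rows, each an object with "rotation": the turn, a rotation vector about the world's x, y, z in degrees, a list of three; "slide": the shift along the world's x, y, z in m, a list of three; "grip": the opening, from -1 (shut) to 1 (fully open). A call has 1 to 10 rows; each row shifts and turns the commanded pose from where the row before left it; what a row does not reach is not made up. A row lasts 1/12 s, in which the tool goes at most 41.7 mm and 7.16 degrees, less where a joint would pass 70% of its speed; a pose out of reach is approached as far as the arm can. A call with a gripper value outside its range is refused whole. The fingers move at their own pace and stop on an object; the grip force is fixed at half the most. Time passes only in rows, so rows that do not move let the fingers close. It gives the time, the measured TCP pose, the force, the opening and the grip force at its end, in the units of the state.
- state(): the state, without advancing time (a new reading comes with each control period).
- snapshot(name): name is "scene" or "side" or "wrist"; returns the picture (384x512x3 uint8, red, green, blue); there is no depth.
- camera_model(name): a dict with "fovy" (degrees; the focal length in pixels is half the picture's height over the tangent of half this angle, whatever the lens; pixels are square), "cx", "cy" (the principal point, pixels), "position" and "attitude" of the camera in the world. Camera axes: x right, y down, z forward; pixel columns grow to the right and rows downward; lengths in m; the calibration is good to about 2 mm. A picture is of the moment at which its call begins: read the wrist's pose just before it. camera_model takes no time and is no camera call; for the wrist camera it gives the pose at the moment of the call.
- job.hand_in(): hands the job in; it is judged then, once.
The state is a dict: "time": time; "joint_pos": joint angles; "qd": joint speeds; "effort": joint torques, N m; "tcp_pos": TCP position; "tool_rot": TCP orientation; "wrist_force": force on the tool from outside, world axes, zero at the start; "ft_torque": the same for the moment, N m; "grip_width": finger opening in m; "gripper_force": force on a finger pad.
Only numpy, scipy, OpenCV 4.12 (cv2) and the standard library are available. Lean on these libraries where they do the work, as an engineer would, in place of code of your own. Each camera call takes 0.05 s, during which the arm holds its last target. There are 200 camera calls.

## Working session

There is one attempt and no reset: what is moved stays moved. The work goes in short steps, Python scripts to look and compute and a tool call to move; the robot and the scene stay as the last step left them, time stands still between calls to the robot, and variables do not carry over. Pictures are saved under pics/ and viewed, at most 10 in all, crops included, and the job is handed in when it is done.

Besides the shell and the picture viewer there is one more tool, called after "Emit:" in YAML: its name, and indented under it one key for each argument. jog_arm: Moves the arm, as the interface text tells. Its arguments: {"type":"object","properties":{"steps":{"type":"array"}},"required":["steps"]}

```bash
ls; mkdir -p pics; python3 - <<'E'
from station import state,snapshot,camera_model
import cv2
s=state(); print({k:s[k] for k in('time','tcp_pos','tool_rot','grip_width')})
for n in('scene','side','wrist'):
    m=camera_model(n); print(n,m)
    cv2.imwrite(f'pics/{n}0.png',cv2.resize(snapshot(n)[:,:,::-1],(800,600),interpolation=cv2.INTER_CUBIC)) 
E
```

```text
pics
{'time': 0.0, 'tcp_pos': array([0.23432864, 0.49701498, 0.24917668]), 'tool_rot': array([ 2.18607860e-01,  9.75812342e-01, -8.54617044e-04, -3.83205452e-04]), 'grip_width': 0.08537228872852366}
scene {'fovy': 51.98243994728006, 'cx': 255.26636783166285, 'cy': 194.25538373275566, 'position': array([1.30333433, 0.29542716, 1.06630878]), 'attitude': array([ 0.56724976,  0.75769765, -0.25740335, -0.19459059])}
side {'fovy': 45.06219334756398, 'cx': 251.19720713266224, 'cy': 191.96092403858088, 'position': array([-0.4198856 , -0.85322064,  0.93559925]), 'attitude': array([ 0.80519093, -0.34330829,  0.19014079, -0.44458235])}
wrist {'fovy': 61.799197878700916, 'cx': 255.39774822306404, 'cy': 189.69521532203981, 'position': array([0.15945059, 0.532192  , 0.37231046]), 'attitude': array([0.83291939, 0.52855526, 0.08746172, 0.13865452])}
```

View pics/scene0.png

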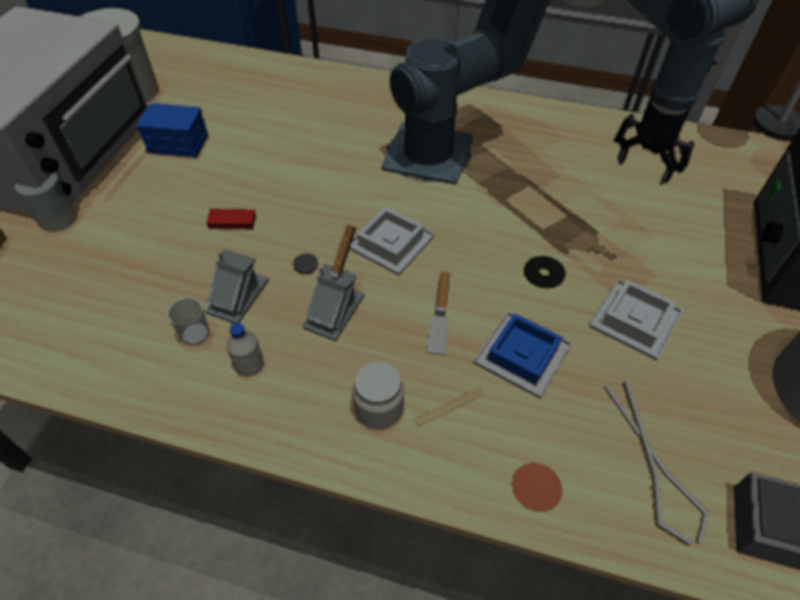

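View pics/side0.png

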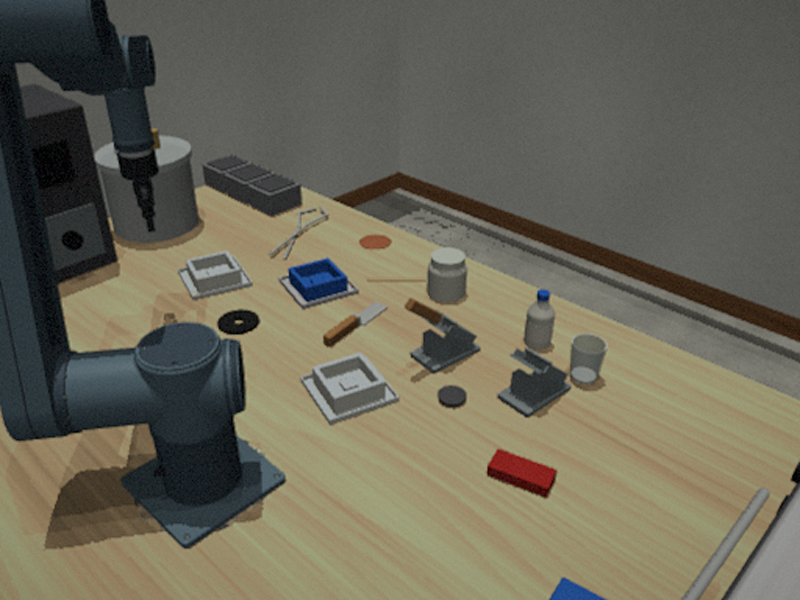

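The scene view shows the scraper at about (440,310), the blue mould at (522,350), the empty stand at (235,285), and the spatula's stand at (335,300) with its handle at (345,245). White look-alike moulds are at (392,238) and (636,317). The side view shows the same layout. I'll enlarge the crops.

```bash
cat > h.py <<'E'
import numpy as np, cv2
from scipy.spatial.transform import Rotation as R
from station import state,snapshot,camera_model
def ray(m,p):
    f=192/np.tan(np.radians(m['fovy'])/2)
    d=R.from_quat(m['attitude']).apply([(p[0]-m['cx'])/f,(p[1]-m['cy'])/f,1.]); return np.array(m['position']),d/np.linalg.norm(d)
def plane(m,p,z):
    o,d=ray(m,p); return o+d*(z-o[2])/d[2]
def tri(obs):
    A=0;b=0;rs=[ray(m,p) for m,p in obs]
    for o,d in rs: P=np.eye(3)-np.outer(d,d);A=A+P;b=b+P@o
    x=np.linalg.solve(A,b); return x,max(np.linalg.norm((np.eye(3)-np.outer(d,d))@(x-o)) for o,d in rs)
def proj(m,X):
    f=192/np.tan(np.radians(m['fovy'])/2)
    c=R.from_quat(m['attitude']).inv().apply(np.atleast_2d(X)-m['position'])
    return np.c_[m['cx']+f*c[:,0]/c[:,2],m['cy']+f*c[:,1]/c[:,2]]
def crop(img,x0,y0,w,h,k,fn):
    c=cv2.resize(img[y0:y0+h,x0:x0+w,::-1],None,fx=k,fy=k,interpolation=cv2.INTER_CUBIC)
    c=cv2.convertScaleAbs(c,alpha=1.6)
    for i in range(0,w,20): cv2.putText(c,str(x0+i),(i*k,10),0,.35,(0,0,255));cv2.line(c,(i*k,12),(i*k,18),(0,0,255))
    for i in range(0,h,20): cv2.putText(c,str(y0+i),(0,i*k+4),0,.35,(0,0,255))
    cv2.imwrite(fn,c)
E
python3 - <<'E'
from h import *
crop(snapshot('scene'),128,136,240,120,3,'pics/a.png')
a=cv2.imread('pics/a.png')
crop(snapshot('side'),200,160,200,110,3,'pics/b.png') 
# stand regions finer
m=camera_model('scene')
for n,p in dict(scr_handle=(284,177),scr_j=(280,202),scr_end=(279,225),mould=(334,224),standA=(151,183),standB=(214,194)).items(): print(n,plane(m,p,0.02).round(3))
E
```

```text
scr_handle [0.427 0.146 0.02 ]
scr_j [0.536 0.159 0.02 ]
scr_end [0.624 0.178 0.02 ]
mould [0.571 0.345 0.02 ]
standA [ 0.582 -0.285  0.02 ]
standB [ 0.566 -0.061  0.02 ]
```

View pics/a.png

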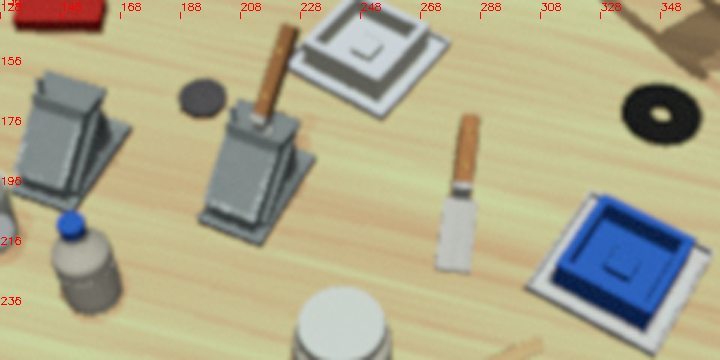

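View pics/b.png

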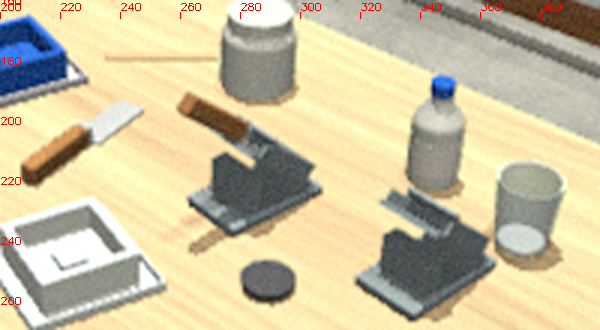

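The scene crop shows the scraper handle rear at (284.7,175), the handle/blade joint at (282,197), and the blade end corners at (273.7,225.3) and (284,226.3). Base corners of stand A (empty) are (171.7,178.7), (153,206.3) and (132,199.3). Stand B corners are (233,188.7), (215.3,217) and (194.7,209.3). The side crop shows the matching corners. I'll fit the poses and check that the stated sizes and heights agree.

```bash
cat > fit.py <<'E'
from h import *
from scipy.optimize import least_squares
def fit(obs,x0):  # obs: list (cam model, local xyz, pixel); planar pose x,y,yaw (+z)
    def r(q,z=0):
        L=np.array([o[1] for o in obs]);W=R.from_euler('z',q[2]).apply(L)+[q[0],q[1],q[3]]
        return np.concatenate([(proj(o[0],w)[0]-o[2]) for o,w in zip(obs,W)])
    s=least_squares(r,list(x0)+[0.0],loss='soft_l1'); return s.x,s.fun.reshape(-1,2)
E
python3 - <<'E'
from fit import *
S=camera_model('scene');D=camera_model('side')
P=lambda X,Y:(128+X/3,136+Y/3); Q=lambda X,Y:(200+X/3,160+Y/3)
b=lambda x,y,z:(x*.0675,y*.04,z)
A=[(S,b(-1,1,.012),P(131,128)),(S,b(1,1,0),P(75,211)),(S,b(1,-1,.006),P(10,190)),
   (D,b(-1,1,.012),Q(358,280)),(D,b(-1,-1,.006),Q(418,317)),(D,b(1,-1,.012),Q(495,263))]
B=[(S,b(-1,1,.012),P(315,158)),(S,b(1,1,0),P(262,244)),(S,b(1,-1,.006),P(199,220)),
   (D,b(-1,1,.012),Q(190,199)),(D,b(-1,-1,.006),Q(235,232)),(D,b(1,-1,.012),Q(321,186))]
C=[(S,(-.11,0,.026),P(470,116)),(S,(.095,.019,.004),P(468,271)),(S,(.095,-.019,.004),P(437,268)),
   (D,(.095,.019,.004),Q(122,100)),(D,(.095,-.019,.004),Q(143,110)),(D,(-.11,.011,.026),Q(22,163)),(S,(0,-.011,.026),P(454,184)),(S,(0,.011,.026),P(472,184))]
M=[(S,(-.055,.055,.043),P(693,238)),(S,(-.055,-.055,.043),P(603,196)),(S,(.055,-.055,.043),P(556,265)),(S,(.055,.055,.043),P(647,307))]
for n,o,x0 in(('A',A,(.56,-.28,0)),('B',B,(.56,-.06,0)),('scr',C,(.53,.16,0)),('mould',M,(.57,.34,0))):
    x,f=fit(o,x0); print(n,x.round(4),np.degrees(x[2]).round(1));print(f.round(1).tolist())
# spatula handle rear: scene/side
print(tri([(S,P(290,26)),(D,Q(183,98))]))
E
```

```text
A [ 5.928e-01 -2.792e-01 -7.190e-02  2.000e-04] -4.1
[[-0.4, -2.5], [-0.2, 1.2], [0.1, 0.3], [-0.8, -0.2], [-0.6, 1.8], [1.1, -0.9]]
B [ 5.744e-01 -6.010e-02 -1.235e-01  4.000e-04] -7.1
[[0.1, -1.9], [0.2, 1.3], [-0.7, 0.3], [-1.1, -0.6], [-0.2, 1.2], [0.7, -0.3]]
scr [5.234e-01 1.622e-01 1.544e-01 3.000e-04] 8.8
[[0.0, -1.4], [0.8, 0.1], [-0.7, -0.2], [-0.7, -0.2], [0.5, -0.4], [-0.9, 0.3], [-0.8, 0.5], [-0.1, 1.2]]
mould [ 0.5241  0.3506 -0.2953 -0.0623] -16.9
[[-0.7, 0.2], [-0.2, -0.3], [0.3, -0.9], [0.4, 0.9]]
(array([ 0.47530404, -0.0422898 ,  0.17272752]), np.float64(0.0031535914998895554))
```

Emit:
jog_arm:
  steps:
    - {"rotation": [0, 0, 3.4], "slide": [0.015, -0.037, 0.007], "grip": 1}
    - {"rotation": [0, 0, 3.4], "slide": [0.015, -0.037, 0.007], "grip": 1}
    - {"rotation": [0, 0, 3.4], "slide": [0.015, -0.037, 0.007], "grip": 1}
    - {"rotation": [0, 0, 3.4], "slide": [0.015, -0.037, 0.007], "grip": 1}
    - {"rotation": [0, 0, 3.4], "slide": [0.015, -0.037, 0.007], "grip": 1}
    - {"rotation": [0, 0, 3.4], "slide": [0.015, -0.037, 0.007], "grip": 1}
    - {"rotation": [0, 0, 3.4], "slide": [0.015, -0.037, 0.007], "grip": 1}
    - {"rotation": [0, 0, 3.4], "slide": [0.015, -0.037, 0.007], "grip": 1}
    - {"rotation": [0, 0, 3.4], "slide": [0.015, -0.037, 0.007], "grip": 1}
    - {"rotation": [0, 0, 3.4], "slide": [0.015, -0.037, 0.007], "grip": 1}

```text
time: 1.08
tcp_pos: [0.3847, 0.1256, 0.3206]
tool_rot: [-0.078, 0.997, 0.0, 0.0]
wrist_force: [1.3, 0.6, 0.0]
grip_width: 0.0857
gripper_force: 0.0
```

Emit:
jog_arm:
  steps:
    - {"rotation": [0, 0, 0], "slide": [0.01, -0.035, 0], "grip": 1}
    - {"rotation": [0, 0, 0], "slide": [0.01, -0.035, 0], "grip": 1}
    - {"rotation": [0, 0, 0], "slide": [0.01, -0.035, 0], "grip": 1}
    - {"rotation": [0, 0, 0], "slide": [0, 0, 0], "grip": 1}
    - {"rotation": [0, 0, 0], "slide": [0, 0, 0], "grip": 1}

```text
time: 1.5
tcp_pos: [0.4149, 0.0207, 0.3198]
tool_rot: [-0.074, 0.997, 0.0, -0.0]
wrist_force: [-0.4, 0.9, 0.1]
grip_width: 0.0852
gripper_force: 0.0
```

```bash
python3 - <<'E'
from h import *
import pickle
s=state();print(s['time'],s['tcp_pos'].round(4),s['tool_rot'].round(4),s['joint_pos'].round(2))
m=camera_model('wrist');im=snapshot('wrist');pickle.dump((m,im),open('w1.pkl','wb'))
cv2.imwrite('pics/w1.png',cv2.convertScaleAbs(cv2.resize(im[:,:,::-1],(800,600),interpolation=cv2.INTER_CUBIC),alpha=1.6))
E
```

```text
1.5 [0.4149 0.0207 0.3198] [-7.390e-02  9.973e-01  1.000e-04 -3.000e-04] [-0.22 -0.03  1.7   0.    1.48 -1.94]
```

View pics/w1.png

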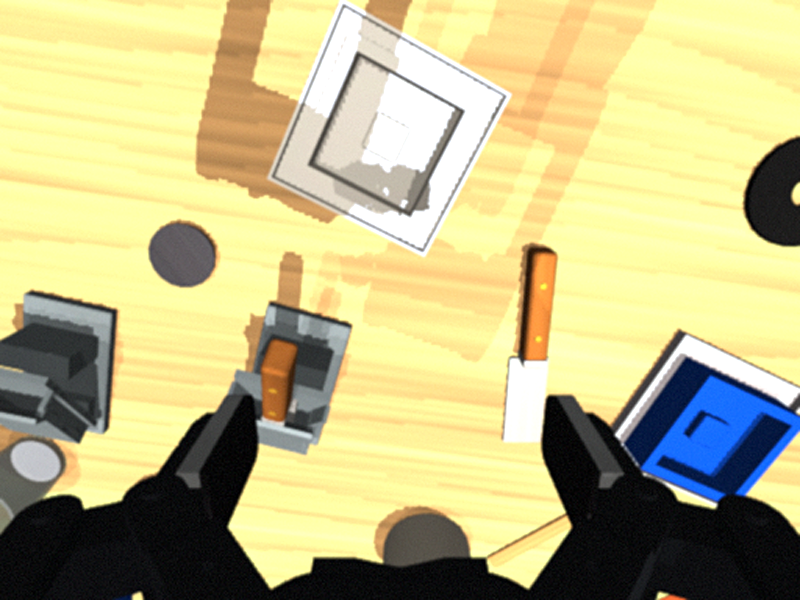

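The wrist view shows the scraper handle top with corners (533,250), (557,252), (546,360) and (526,358), and the blade end at (503,441) to (542,441). Stand B base corners are (351,323), (272,302) and (308,453). Stand A corners are (116,310), (28,292) and (105,432). I'll combine these with the fixed views.

```bash
cat > obs.py <<'E'
from fit import *
import pickle
S=camera_model('scene');D=camera_model('side');W=pickle.load(open('w1.pkl','rb'))[0]
P=lambda X,Y:(128+X/3,136+Y/3); Q=lambda X,Y:(200+X/3,160+Y/3);V=lambda X,Y:(X/1.5625-.2,Y/1.5625-.2)
b=lambda x,y,z:(x*.0675,y*.04,z)
A=[(S,b(-1,1,.012),P(131,128)),(S,b(1,1,0),P(75,211)),(S,b(1,-1,.006),P(10,190)),
   (D,b(-1,1,.012),Q(358,280)),(D,b(-1,-1,.006),Q(418,317)),(D,b(1,-1,.012),Q(495,263)),
   (W,b(-1,1,.012),V(116,310)),(W,b(-1,-1,.012),V(28,292)),(W,b(1,1,.012),V(105,432))]
B=[(S,b(-1,1,.012),P(315,158)),(S,b(1,1,0),P(262,244)),(S,b(1,-1,.006),P(199,220)),
   (D,b(-1,1,.012),Q(190,199)),(D,b(-1,-1,.006),Q(235,232)),(D,b(1,-1,.012),Q(321,186)),
   (W,b(-1,1,.012),V(351,323)),(W,b(-1,-1,.012),V(272,302)),(W,b(1,1,.012),V(308,453))]
C=[(S,(-.11,0,.026),P(470,116)),(S,(.095,.019,.004),P(468,271)),(S,(.095,-.019,.004),P(437,268)),
   (D,(.095,.019,.004),Q(122,100)),(D,(.095,-.019,.004),Q(143,110)),(D,(-.11,.011,.026),Q(22,163)),(S,(0,-.011,.026),P(454,184)),(S,(0,.011,.026),P(472,184)),
   (W,(-.11,-.011,.026),V(533,249)),(W,(-.11,.011,.026),V(557,251)),(W,(0,.011,.026),V(546,360)),(W,(0,-.011,.026),V(525,359)),(W,(.095,-.019,.004),V(503,441)),(W,(.095,.019,.004),V(542,441))]
M=[(S,(-.055,.055,.043),P(693,238)),(S,(-.055,-.055,.043),P(603,196)),(S,(.055,-.055,.043),P(556,265)),(S,(.055,.055,.043),P(647,307)),(W,(-.075,-.075,.012),V(683,332))]
E
python3 - <<'E'
from obs import *
for n,o,x0 in(('A',A,(.56,-.28,0)),('B',B,(.56,-.06,0)),('scr',C,(.53,.16,0)),('mould',M,(.57,.34,-.4))):
    x,f=fit(o,x0); print(n,x.round(4),np.degrees(x[2]).round(1));print(f.round(1).tolist())
    if n in'AB':
        x,f=fit(o[6:],x0);print('wrist only',x.round(4));x,f=fit(o[:6],x0)
print('scr rear tri',tri([(S,P(470,116)),(W,V(545,250))]),'scr end',tri([(S,P(452.5,269.5)),(D,Q(132.5,105)),(W,V(522.5,441))]))
print('A front right',tri([(S,P(75,211)),(W,V(105,432))]),'rear right',tri([(S,P(131,128)),(D,Q(358,280)),(W,V(116,310))]),'rear left',tri([(D,Q(418,314)),(W,V(28,292))]))
print('B rear right',tri([(S,P(315,158)),(D,Q(190,199)),(W,V(351,323))]),'rear left',tri([(D,Q(235,229)),(W,V(272,302))]))
E
```

```text
A [ 0.5963 -0.2755 -0.1057 -0.0051] -6.1
[[0.9, -0.1], [-0.1, 3.3], [0.6, 1.8], [-1.5, -0.5], [-2.0, 1.8], [0.8, -0.1], [-0.5, 0.8], [-0.9, -0.8], [0.2, 0.1]]
wrist only [ 0.5979 -0.2768 -0.1078 -0.0081]
B [ 5.747e-01 -6.030e-02 -1.681e-01  3.000e-04] -9.6
[[0.5, -1.2], [-1.0, 1.5], [-1.3, -0.4], [-1.2, -1.2], [-1.1, 1.0], [1.1, 0.3], [0.3, 2.9], [-3.1, 0.2], [3.7, -5.0]]
wrist only [ 0.5686 -0.0603 -0.2086  0.0175]
scr [ 5.221e-01  1.629e-01  1.572e-01 -3.000e-04] 9.0
[[0.2, -1.6], [1.1, -0.1], [-0.3, -0.4], [-1.2, -0.0], [0.1, -0.2], [-1.2, 0.6], [-0.5, 0.4], [0.1, 1.1], [-0.5, 0.4], [0.6, -1.0], [0.5, 3.7], [-1.3, 4.5], [0.4, -0.8], [-0.9, -0.9]]
mould [ 0.568   0.3477 -0.294  -0.0025] -16.8
[[0.6, 0.2], [-0.7, -1.1], [-1.0, -0.4], [1.0, 2.4], [-0.0, -0.1]]
scr rear tri (array([0.41533052, 0.14666883, 0.0200483 ]), np.float64(0.0009100693530696243)) scr end (array([0.61732359, 0.17717403, 0.00358892]), np.float64(0.0012888364079491495))
A front right (array([ 0.66457912, -0.24070954,  0.01051265]), np.float64(0.00031295807245822834)) rear right (array([ 0.53437248, -0.23133474,  0.00505322]), np.float64(0.002405431012713954)) rear left (array([ 0.52902722, -0.3090182 ,  0.00727961]), np.float64(0.0031299947017294446))
B rear right (array([ 0.51551002, -0.01166914,  0.00623465]), np.float64(0.002516188164705955)) rear left (array([ 0.50475759, -0.08654015,  0.00965819]), np.float64(0.003290762375789856))
```

Emit:
jog_arm:
  steps:
    - {"rotation": [0, 0, 0.5], "slide": [0.0065, 0.0167, -0.03], "grip": 1}
    - {"rotation": [0, 0, 0], "slide": [0.0065, 0.0167, -0.03], "grip": 1}
    - {"rotation": [0, 0, 0], "slide": [0.0065, 0.0167, -0.03], "grip": 1}
    - {"rotation": [0, 0, 0], "slide": [0.0065, 0.0167, -0.03], "grip": 1}
    - {"rotation": [0, 0, 0], "slide": [0.0065, 0.0167, -0.03], "grip": 1}
    - {"rotation": [0, 0, 0], "slide": [0.0065, 0.0167, -0.03], "grip": 1}
    - {"rotation": [0, 0, 0], "slide": [0.0065, 0.0167, -0.03], "grip": 1}
    - {"rotation": [0, 0, 0], "slide": [0.0065, 0.0167, -0.03], "grip": 1}
    - {"rotation": [0, 0, 0], "slide": [0, 0, -0.02], "grip": 1}
    - {"rotation": [0, 0, 0], "slide": [0, 0, -0.01], "grip": 1}

```text
time: 2.38
tcp_pos: [0.464, 0.1585, 0.0473]
tool_rot: [-0.083, 0.997, 0.0, -0.002]
wrist_force: [-0.0, -0.7, -0.7]
grip_width: 0.0853
gripper_force: 0.0
```

Emit:
jog_arm:
  steps:
    - {"rotation": [0, 0, 0], "slide": [0, 0, -0.01], "grip": 1}
    - {"rotation": [0, 0, 0], "slide": [0, 0, -0.012], "grip": 1}
    - {"rotation": [0, 0, 0], "slide": [0, 0, 0], "grip": 1}
    - {"rotation": [0, 0, 0], "slide": [0, 0, 0], "grip": 1}

```text
time: 2.72
tcp_pos: [0.4665, 0.1562, 0.0285]
tool_rot: [-0.081, 0.997, 0.0, 0.0]
wrist_force: [0.4, 0.4, -0.3]
grip_width: 0.0851
gripper_force: 0.0
```

```bash
python3 - <<'E'
from obs import *
s=state();print(s['time'],s['tcp_pos'].round(4),s['tool_rot'].round(4),s['wrist_force'])
m=camera_model('wrist');im=snapshot('wrist');pickle.dump((m,im),open('w2.pkl','wb'))
cv2.imwrite('pics/w2.png',cv2.convertScaleAbs(cv2.resize(im[:,:,::-1],(560,420),interpolation=cv2.INTER_CUBIC),alpha=1.6))
E
```

```text
2.7167 [0.4665 0.1562 0.0285] [-0.0807  0.9967  0.      0.    ] [ 0.41790239  0.36204518 -0.322336  ]
```

View pics/w2.png

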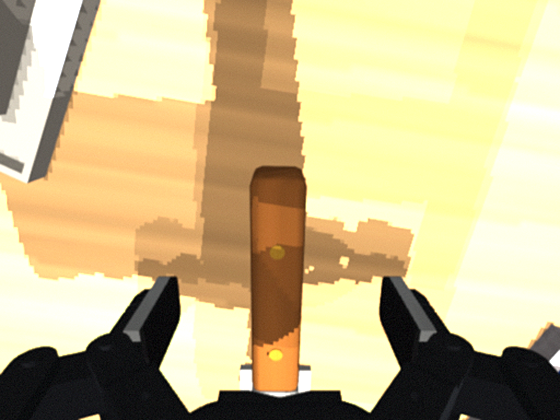

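The wrist view shows the handle (axis about x=277) centred between the fingers (165 and 395). I'll lower a little and close.

Emit:
jog_arm:
  steps:
    - {"rotation": [0, 0, 0], "slide": [0, 0, -0.006], "grip": 1}
    - {"rotation": [0, 0, 0], "slide": [0, 0, 0], "grip": -1}
    - {"rotation": [0, 0, 0], "slide": [0, 0, 0], "grip": -1}
    - {"rotation": [0, 0, 0], "slide": [0, 0, 0], "grip": -1}
    - {"rotation": [0, 0, 0], "slide": [0, 0, 0], "grip": -1}
    - {"rotation": [0, 0, 0], "slide": [0, 0, 0], "grip": -1}
    - {"rotation": [0, 0, 0], "slide": [0, 0, 0], "grip": -1}
    - {"rotation": [0, 0, 0], "slide": [0, 0, 0], "grip": -1}
    - {"rotation": [0, 0, 0], "slide": [0, 0, 0], "grip": -1}
    - {"rotation": [0, 0, 0], "slide": [0, 0, 0], "grip": -1}

```text
time: 3.6
tcp_pos: [0.4671, 0.156, 0.0224]
tool_rot: [-0.081, 0.997, -0.0, 0.0]
wrist_force: [-0.8, -0.3, 5.3]
grip_width: 0.0209
gripper_force: 61.0
```

```bash
cat >> h.py <<'E'
def slotT(x,y,yaw): # slot rotation, origin
    Rs=R.from_euler('z',yaw)*R.from_euler('y',40,degrees=True)
    return Rs,np.array([x,y,0])+R.from_euler('z',yaw).apply([.045,0,.028])
def tcp(st,e,h=0,lat=0,g=(-.0554,0,.0224)): # blade end at slot x=e
    Rs,o=slotT(*st); return o+Rs.apply([e-.095+g[0],lat+g[1],h+g[2]])
E
python3 - <<'E'
from h import *
st=(.5963,-.2755,np.radians(-6))
for e in(-.2,-.16,-.13,0): print(e,tcp(st,e,.006).round(4))
E
```

```text
-0.2 [ 0.3923 -0.2541  0.275 ]
-0.16 [ 0.4227 -0.2573  0.2493]
-0.13 [ 0.4456 -0.2597  0.23  ]
0 [ 0.5446 -0.2701  0.1464]
```

Emit:
jog_arm:
  steps:
    - {"rotation": [0, 0, 0], "slide": [0, 0, 0.02], "grip": -1}
    - {"rotation": [0, 0, 0], "slide": [0, 0, 0.035], "grip": -1}
    - {"rotation": [0, 0, 0], "slide": [0, 0, 0.04], "grip": -1}
    - {"rotation": [0, 0, 0], "slide": [0, 0, 0.04], "grip": -1}
    - {"rotation": [0, 0, 0], "slide": [0, 0, 0.04], "grip": -1}
    - {"rotation": [0, 0, -5.1], "slide": [0, -0.02, 0.035], "grip": -1}
    - {"rotation": [0, 0, -5.1], "slide": [0, -0.035, 0.018], "grip": -1}
    - {"rotation": [0, 0, -5.1], "slide": [0, -0.04, 0], "grip": -1}
    - {"rotation": [0, 0, 0], "slide": [0, -0.04, 0], "grip": -1}
    - {"rotation": [0, 0, 0], "slide": [0, -0.04, 0], "grip": -1}

```text
time: 4.43
tcp_pos: [0.4662, -0.0202, 0.2503]
tool_rot: [0.052, 0.999, -0.0, 0.0]
wrist_force: [1.5, 0.4, -1.8]
grip_width: 0.0208
gripper_force: 60.2
```

Emit:
jog_arm:
  steps:
    - {"rotation": [0, 0, 0], "slide": [-0.011, -0.039, 0.003], "grip": -1}
    - {"rotation": [0.7, 6.63, 0], "slide": [-0.011, -0.039, 0.003], "grip": -1}
    - {"rotation": [0.7, 6.63, 0], "slide": [-0.011, -0.039, 0.003], "grip": -1}
    - {"rotation": [0.7, 6.63, 0], "slide": [-0.011, -0.039, 0.003], "grip": -1}
    - {"rotation": [0.7, 6.63, 0], "slide": [-0.011, -0.039, 0.003], "grip": -1}
    - {"rotation": [0.7, 6.63, 0], "slide": [-0.011, -0.039, 0.003], "grip": -1}
    - {"rotation": [0.7, 6.63, 0], "slide": [0, 0, 0], "grip": -1}
    - {"rotation": [0, 0, 0], "slide": [0, 0, 0], "grip": -1}
    - {"rotation": [0, 0, 0], "slide": [0, 0, 0], "grip": -1}

```text
time: 5.18
tcp_pos: [0.4009, -0.2527, 0.2651]
tool_rot: [0.049, 0.938, 0.02, -0.343]
wrist_force: [-0.0, 0.6, -1.0]
grip_width: 0.0207
gripper_force: 60.3
```

```bash
python3 - <<'E'
from obs import *
s=state();print(s['time'],s['tcp_pos'].round(4),s['tool_rot'].round(4),s['wrist_force'],s['joint_pos'].round(2))
Rt=R.from_quat(s['tool_rot']).as_matrix();print(Rt.round(3))
m=camera_model('wrist');im=snapshot('wrist');pickle.dump((m,im),open('w3.pkl','wb'))
sc=snapshot('scene');pickle.dump(sc,open('s3.pkl','wb'))
w=cv2.convertScaleAbs(cv2.resize(im[:,:,::-1],(800,600),interpolation=cv2.INTER_CUBIC),alpha=1.4)
cv2.imwrite('pics/w3.png',w)
E
```

```text
5.1833 [ 0.4009 -0.2527  0.2651] [ 0.0491  0.938   0.0196 -0.3426] [-0.03895455  0.60057538 -0.97414704] [-0.59  0.52  1.29 -0.32  1.95 -2.08]
[[-0.76   0.105 -0.641]
 [ 0.079  0.994  0.07 ]
 [ 0.645  0.003 -0.764]]
```

View pics/w3.png

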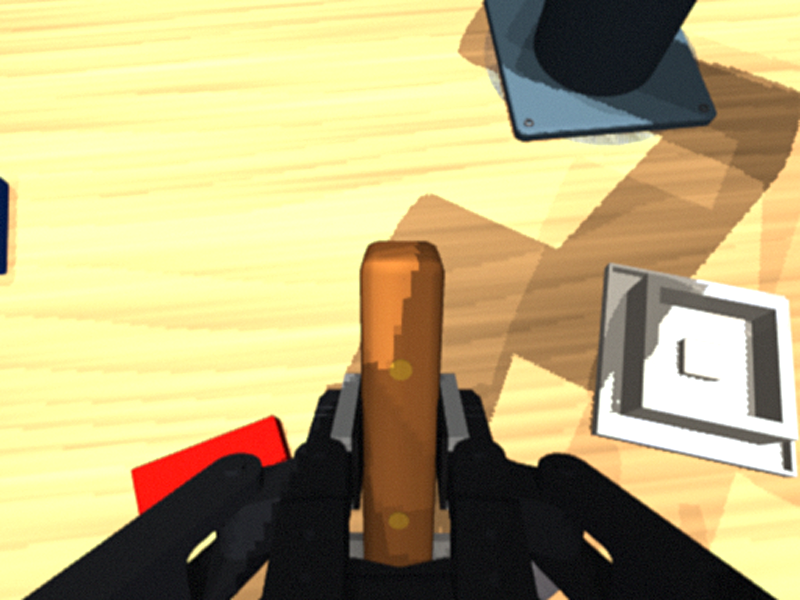

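The wrist camera looks back at the robot here: the handle is held straight (axis about x=400), but the slot is out of view. I'll move to just before the ramp and check with the fixed cameras, overlaying the predicted wireframes.

Emit:
jog_arm:
  steps:
    - {"rotation": [0, 0, 0], "slide": [0.022, -0.003, -0.017], "grip": -1}
    - {"rotation": [0, 0, 0], "slide": [0.022, -0.003, -0.017], "grip": -1}
    - {"rotation": [0, 0, 0], "slide": [0, 0, 0], "grip": -1}
    - {"rotation": [0, 0, 0], "slide": [0, 0, 0], "grip": -1}

```text
time: 5.62
tcp_pos: [0.4448, -0.2578, 0.2349]
tool_rot: [0.049, 0.939, 0.017, -0.341]
wrist_force: [-0.6, -0.3, -0.9]
grip_width: 0.0207
gripper_force: 60.3
```

```bash
cat > ov.py <<'E'
from obs import *
def wire(img,m,Rw,o,segs,x0,y0,k,col):
    for a,b_ in segs:
        p=[tuple(int(v) for v in ((q-[x0,y0])*k*8+4*k)) for q in proj(m,[Rw.apply(a)+o,Rw.apply(b_)+o])]
        cv2.line(img,p[0],p[1],col,1,cv2.LINE_AA,3)
def box(x,y,z,zz): 
    c=[(x[0],y[0]),(x[1],y[0]),(x[1],y[1]),(x[0],y[1])];s=[]
    for i in range(4):
        for h in(z,zz): s.append(((*c[i],h),(*c[(i+1)%4],h)))
        s.append(((*c[i],z),(*c[i],zz)))
    return s
def sc_pose(s,g=(-.0554,0,.0224)):
    Rt=R.from_quat(s['tool_rot'])*R.from_euler('y',180,degrees=True)  # scraper x = -tool x, z=-tool z
    return Rt,s['tcp_pos']-Rt.apply(g)
def comp(st,regs,k,fn,slot=True,tool=True,hold=None):
    s=state();out=[]
    for n,x0,y0,w,h in regs:
        m=camera_model(n);im=snapshot(n)[y0:y0+h,x0:x0+w,::-1]
        c=cv2.convertScaleAbs(cv2.resize(im,None,fx=k,fy=k,interpolation=cv2.INTER_CUBIC),alpha=1.5);c0=c.copy()
        Rs,o=slotT(*st)
        wire(c,m,R.from_euler('z',st[2]),np.array([st[0],st[1],0]),box((-.0675,.0675),(-.04,.04),0,.012),x0,y0,k,(255,255,0))
        if slot: wire(c,m,Rs,o,box((-.112,0),(-.038,.038),0,0)[:8]+box((-.08,0),(-.026,.026),0,.012),x0,y0,k,(0,255,0))
        if tool:
            Rt,ot=sc_pose(s); wire(c,m,Rt,ot,box((-.11,0),(-.011,.011),0,.026)+box((0,.095),(-.019,.019),0,.004),x0,y0,k,(0,0,255))
        out.append(np.hstack([c0,c]))
    wmax=max(o.shape[1] for o in out)
    out=[cv2.copyMakeBorder(o,0,0,0,wmax-o.shape[1],cv2.BORDER_CONSTANT) for o in out]
    cv2.imwrite(fn,np.vstack(out));print(np.vstack(out).shape,s['tcp_pos'].round(4),s['time'])
E
python3 - <<'E'
from ov import *
comp((.5963,-.2755,np.radians(-6)),[('scene',128,128,66,75),('side',300,200,66,75)],6 if 0 else 4,'pics/c1.png')
E
```

```text
(600, 528, 3) [ 0.4448 -0.2578  0.2349] 5.6167
```

View pics/c1.png

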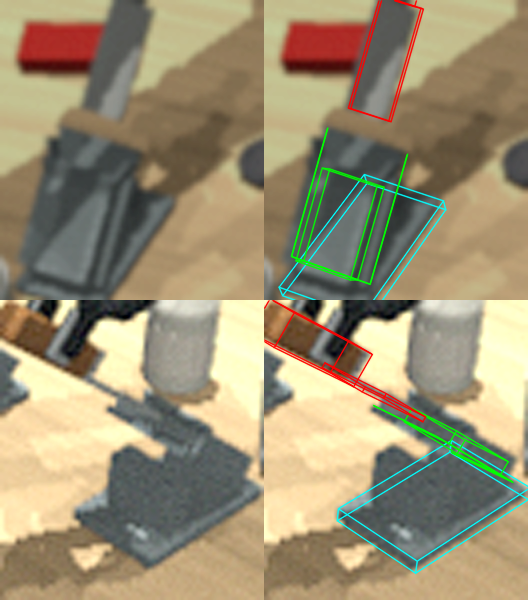

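```bash
python3 - <<'E'
from obs import *
def fit0(obs,x0):
    def r(q):
        L=np.array([o[1] for o in obs]);Wd=R.from_euler('z',q[2]).apply(L)+[q[0],q[1],0]
        return np.concatenate([(proj(o[0],w)[0]-o[2])*(.8 if o[0] is W else 1) for o,w in zip(obs,Wd)])
    s=least_squares(r,x0,loss='soft_l1');return s.x,s.fun.reshape(-1,2),s.cost
for n,o,x0 in(('A',A,(.59,-.28,-.1)),('B',B,(.57,-.06,-.1))):
  for zf in(0,.006,.012):
    o2=list(o);o2[1]=(S,b(1,1,zf),o[1][2]);o2[2]=(S,b(1,-1,zf),o[2][2])
    for sel,nm in((range(9),'all'),(range(6),'SD')):
        x,f,c=fit0([o2[i] for i in sel],x0);print(n,zf,nm,x.round(4),np.degrees(x[2]).round(1),round(c,1),f.round(1).tolist() if nm=='all' else '')
E
```

```text
A 0 all [ 0.5941 -0.2739 -0.1106] -6.3 11.7 [[1.3, -1.3], [0.2, 2.0], [1.4, 1.5], [-2.2, -1.7], [-2.9, 0.6], [0.2, -1.1], [-0.9, 0.8], [-1.8, -0.9], [-0.7, 0.8]]
A 0 SD [ 0.592  -0.2799 -0.08  ] -4.6 5.4 
A 0.006 all [ 0.5943 -0.2737 -0.1055] -6.0 9.8 [[1.3, -1.3], [-0.0, 1.0], [1.0, 0.6], [-2.2, -1.7], [-2.7, 0.5], [0.1, -1.3], [-1.0, 0.8], [-1.8, -0.7], [-0.4, 0.9]]
A 0.006 SD [ 0.5937 -0.2785 -0.0696] -4.0 4.2 
A 0.012 all [ 0.595  -0.2735 -0.0987] -5.7 8.9 [[1.2, -1.3], [-0.3, 0.1], [0.6, -0.2], [-2.1, -1.7], [-2.5, 0.5], [0.1, -1.5], [-1.1, 0.9], [-2.0, -0.2], [-0.0, 1.1]]
A 0.012 SD [ 0.5961 -0.2767 -0.0585] -3.4 3.6 
B 0 all [ 0.5744 -0.0604 -0.1689] -9.7 13.6 [[0.6, -1.2], [-1.0, 1.5], [-1.0, 0.7], [-1.2, -1.1], [-1.2, 1.1], [1.0, 0.4], [0.3, 2.1], [-2.4, -0.1], [2.9, -4.2]]
B 0 SD [ 0.5735 -0.0606 -0.1282] -7.3 4.1 
B 0.006 all [ 0.5749 -0.0599 -0.1596] -9.1 12.9 [[0.5, -1.2], [-0.8, 0.6], [-1.1, -0.1], [-1.2, -1.1], [-1.0, 1.0], [0.9, 0.2], [0.3, 2.2], [-2.5, 0.3], [3.5, -4.0]]
B 0.006 SD [ 0.5751 -0.0597 -0.125 ] -7.2 2.9 
B 0.012 all [ 0.5759 -0.0593 -0.1527] -8.7 13.4 [[0.5, -1.1], [-0.7, -0.2], [-1.1, -0.8], [-1.1, -1.2], [-0.8, 0.9], [1.0, -0.1], [0.3, 2.5], [-2.5, 0.9], [4.1, -3.6]]
B 0.012 SD [ 0.5773 -0.0584 -0.1217] -7.0 2.4
```

```bash
python3 - <<'E'
from h import *
st=(.595,-.275,np.radians(-5.2))
s=state();Rs,o=slotT(*st)
print((Rs.inv().apply(s['tcp_pos']-o)-[-.1504,0,.0224]).round(4))
p=s['tcp_pos']
for e,h in((-.13,.005),(-.1,.004),(-.06,.003),(-.02,.003),(0,.003)):
    q=tcp(st,e,h);print(e,q.round(4),(q-p).round(4));p=q
E
```

```text
[-0.1339  0.003   0.0107]
-0.13 [ 0.4434 -0.2612  0.2292] [-0.0009 -0.003  -0.0069]
-0.1 [ 0.4657 -0.2632  0.2092] [ 0.0222 -0.002  -0.02  ]
-0.06 [ 0.4956 -0.266   0.1827] [ 0.0299 -0.0027 -0.0265]
-0.02 [ 0.5261 -0.2687  0.157 ] [ 0.0305 -0.0028 -0.0257]
0 [ 0.5413 -0.2701  0.1441] [ 0.0153 -0.0014 -0.0129]
```

Emit:
jog_arm:
  steps:
    - {"rotation": [0, 0, 0.7], "slide": [-0.001, -0.003, -0.006], "grip": -1}
    - {"rotation": [0, 0, 0], "slide": [0.011, -0.001, -0.01], "grip": -1}
    - {"rotation": [0, 0, 0], "slide": [0.011, -0.001, -0.01], "grip": -1}
    - {"rotation": [0, 0, 0], "slide": [0, 0, 0], "grip": -1}
    - {"rotation": [0, 0, 0], "slide": [0, 0, 0], "grip": -1}

```text
time: 6.13
tcp_pos: [0.4651, -0.2639, 0.2083]
tool_rot: [0.044, 0.939, 0.016, -0.342]
wrist_force: [0.7, -0.4, -1.0]
grip_width: 0.0206
gripper_force: 60.3
```

```bash
python3 - <<'E'
from h import *
st=(.595,-.275,np.radians(-5.2))
s=state();Rs,o=slotT(*st)
print((Rs.inv().apply(s['tcp_pos']-o)-[-.1504,0,.0224]).round(4),(tcp(st,-.06,.003)-s['tcp_pos']).round(4), s['wrist_force'].round(1))
print((Rs.inv()*R.from_quat(s['tool_rot'])*R.from_euler('y',180,degrees=True)).as_rotvec(degrees=True).round(2))
E
```

```text
[-0.0998 -0.0007  0.003 ] [ 0.0304 -0.0021 -0.0256] [ 0.7 -0.4 -1. ]
[ 0.06  0.01 -0.1 ]
```

Emit:
jog_arm:
  steps:
    - {"rotation": [0, 0, 0], "slide": [0.01, -0.001, -0.0083], "grip": -1}
    - {"rotation": [0, 0, 0], "slide": [0.01, -0.001, -0.0083], "grip": -1}
    - {"rotation": [0, 0, 0], "slide": [0.01, -0.001, -0.0083], "grip": -1}
    - {"rotation": [0, 0, 0], "slide": [0, 0, 0], "grip": -1}
    - {"rotation": [0, 0, 0], "slide": [0, 0, 0], "grip": -1}

```text
time: 6.55
tcp_pos: [0.4958, -0.2669, 0.1822]
tool_rot: [0.044, 0.938, 0.016, -0.342]
wrist_force: [0.2, 0.4, -0.5]
grip_width: 0.0203
gripper_force: 60.3
```

Emit:
jog_arm:
  steps:
    - {"rotation": [0, 0, 0], "slide": [0.0092, -0.0008, -0.0077], "grip": -1}
    - {"rotation": [0, 0, 0], "slide": [0.0092, -0.0008, -0.0077], "grip": -1}
    - {"rotation": [0, 0, 0], "slide": [0.0092, -0.0008, -0.0077], "grip": -1}
    - {"rotation": [0, 0, 0], "slide": [0.0046, -0.0004, -0.0038], "grip": -1}
    - {"rotation": [0, 0, 0], "slide": [0, 0, 0], "grip": -1}
    - {"rotation": [0, 0, 0], "slide": [0, 0, 0], "grip": -1}

```text
time: 7.05
tcp_pos: [0.5279, -0.2696, 0.1556]
tool_rot: [0.044, 0.939, 0.016, -0.342]
wrist_force: [-0.7, 0.6, -1.2]
grip_width: 0.0208
gripper_force: 60.3
```

```bash
python3 - <<'E'
from h import *
st=(.595,-.275,np.radians(-5.2))
s=state();Rs,o=slotT(*st)
print((Rs.inv().apply(s['tcp_pos']-o)-[-.1504,0,.0224]).round(4), Rs.inv().apply(s['wrist_force']).round(1),s['ft_torque'].round(2))
E
```

```text
[-0.0177 -0.0007  0.0032] [ 0.2  0.6 -1.4] [-0.08 -0.36  0.04]
```

Emit:
jog_arm:
  steps:
    - {"rotation": [0, 0, 0], "slide": [0.0027, -0.0002, -0.0022], "grip": -1}
    - {"rotation": [0, 0, 0], "slide": [0.0027, -0.0002, -0.0022], "grip": -1}
    - {"rotation": [0, 0, 0], "slide": [0.0027, -0.0002, -0.0022], "grip": -1}
    - {"rotation": [0, 0, 0], "slide": [0.0027, -0.0002, -0.0022], "grip": -1}
    - {"rotation": [0, 0, 0], "slide": [0, 0, 0], "grip": -1}

```text
time: 7.47
tcp_pos: [0.5389, -0.2705, 0.1469]
tool_rot: [0.044, 0.939, 0.016, -0.342]
wrist_force: [-0.4, 0.9, -1.2]
grip_width: 0.0206
gripper_force: 60.3
```

Emit:
jog_arm:
  steps:
    - {"rotation": [0, 0, 0], "slide": [0.0015, -0.0001, -0.0013], "grip": -1}
    - {"rotation": [0, 0, 0], "slide": [0.0015, -0.0001, -0.0013], "grip": -1}
    - {"rotation": [0, 0, 0], "slide": [0, 0, 0], "grip": -1}

```text
time: 7.72
tcp_pos: [0.5406, -0.2708, 0.146]
tool_rot: [0.044, 0.938, 0.016, -0.343]
wrist_force: [-5.1, 0.1, 4.6]
grip_width: 0.0208
gripper_force: 60.4
```

Emit:
jog_arm:
  steps:
    - {"rotation": [0, 0, 0], "slide": [0.0015, -0.0001, -0.0013], "grip": -1}
    - {"rotation": [0, 0, 0], "slide": [0, 0, 0], "grip": -1}

```text
time: 7.88
tcp_pos: [0.5409, -0.2708, 0.1461]
tool_rot: [0.045, 0.937, 0.016, -0.345]
wrist_force: [-8.8, 0.1, 8.9]
grip_width: 0.0207
gripper_force: 60.5
```

Emit:
jog_arm:
  steps:
    - {"rotation": [0, 0, 0], "slide": [0.0015, -0.0001, -0.0013], "grip": -1}
    - {"rotation": [0, 0, 0], "slide": [0, 0, 0], "grip": -1}

```text
time: 8.05
tcp_pos: [0.5412, -0.2708, 0.1462]
tool_rot: [0.045, 0.937, 0.016, -0.346]
wrist_force: [-13.9, 1.8, 15.6]
grip_width: 0.021
gripper_force: 60.5
```

Contact at the slot bottom at e of about -1 mm, with the force along the slot axis. Releasing now.

Emit:
jog_arm:
  steps:
    - {"rotation": [0, 0, 0], "slide": [-0.002, 0, 0.0015], "grip": 0.2}
    - {"rotation": [0, 0, 0], "slide": [0, 0, 0], "grip": 0.5}
    - {"rotation": [0, 0, 0], "slide": [0, 0, 0], "grip": 0.5}
    - {"rotation": [0, 0, 0], "slide": [0, 0, 0], "grip": 0.5}
    - {"rotation": [0, 0, 0], "slide": [0, 0, 0], "grip": 0.5}
    - {"rotation": [0, 0, 0], "slide": [0.0128, -0.001, 0.0154], "grip": 0.5}
    - {"rotation": [0, 0, 0], "slide": [0.0128, -0.001, 0.0154], "grip": 0.5}
    - {"rotation": [0, 0, 0], "slide": [0.0128, -0.001, 0.0154], "grip": 0.5}
    - {"rotation": [0, 0, 0], "slide": [0.0064, 0, 0.03], "grip": 0.5}
    - {"rotation": [0, 0, 0], "slide": [0, 0, 0.03], "grip": 0.5}

```text
time: 8.88
tcp_pos: [0.5882, -0.2734, 0.2488]
tool_rot: [0.043, 0.938, 0.016, -0.343]
wrist_force: [0.4, 0.3, 0.5]
grip_width: 0.0642
gripper_force: 0.0
```

```bash
python3 - <<'E'
from ov import *
s=state();print(s['tcp_pos'],R.from_quat(s['tool_rot']).as_matrix().round(3))
# raw views: slot A + spatula/stand B, no tool overlay
import ov
comp((.5755,-.0595,np.radians(-7.8)),[('scene',128,128,115,90),('side',255,180,115,90)],3,'pics/c2.png',tool=False)
E
```

```text
[ 0.58817647 -0.27344542  0.24880815] [[-0.761  0.092 -0.642]
 [ 0.07   0.996  0.06 ]
 [ 0.645  0.001 -0.764]]
(540, 690, 3) [ 0.5882 -0.2734  0.2488] 8.8833
```

View pics/c2.png

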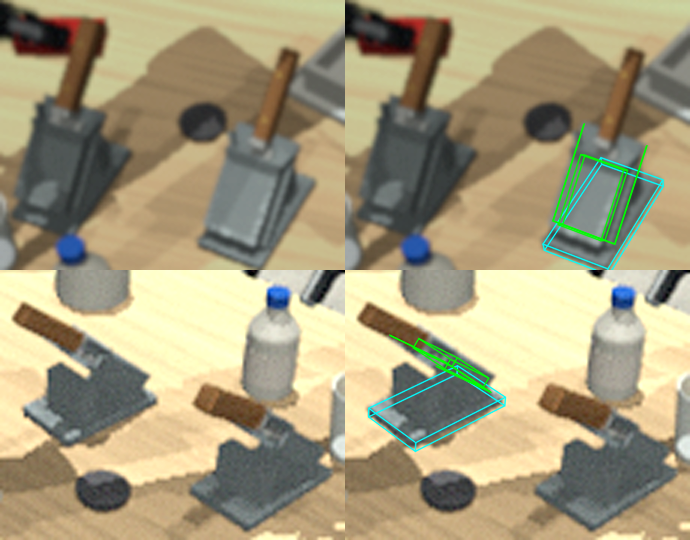

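The scraper sits home in slot A (handle end at (90,30) in the scene crop) at the same depth as the spatula in B. The predicted wireframe for B fits its base. Next is the pre-grasp for the spatula.

```bash
python3 - <<'E'
from h import *
st=(.5755,-.0595,np.radians(-7.8));s=state()
for h in(.075,0):
    q=tcp(st,0,h,g=(-.057,0,.013));print(h,q.round(4),(q-s['tcp_pos']).round(4))
E
```

```text
0.075 [ 0.5608 -0.0575  0.1931] [-0.0282  0.2169 -0.062 ]
0 [ 0.513  -0.0509  0.1357] [-0.0759  0.2234 -0.1194]
```

Emit:
jog_arm:
  steps:
    - {"rotation": [0, 0, -1.3], "slide": [-0.005, 0.036, 0], "grip": 1}
    - {"rotation": [0, 0, -1.3], "slide": [-0.005, 0.036, 0], "grip": 1}
    - {"rotation": [0, 0, 0], "slide": [-0.005, 0.036, 0], "grip": 1}
    - {"rotation": [0, 0, 0], "slide": [-0.005, 0.036, 0], "grip": 1}
    - {"rotation": [0, 0, 0], "slide": [-0.005, 0.036, 0], "grip": 1}
    - {"rotation": [0, 0, 0], "slide": [-0.003, 0.036, 0], "grip": 1}
    - {"rotation": [0, 0, 0], "slide": [0, 0, -0.03], "grip": 1}
    - {"rotation": [0, 0, 0], "slide": [0, 0, -0.03], "grip": 1}
    - {"rotation": [0, 0, 0], "slide": [0, 0, 0], "grip": 1}
    - {"rotation": [0, 0, 0], "slide": [0, 0, 0], "grip": 1}

```text
time: 9.82
tcp_pos: [0.5585, -0.0576, 0.1886]
tool_rot: [0.065, 0.937, 0.024, -0.344]
wrist_force: [-0.1, -0.0, -0.4]
grip_width: 0.0852
gripper_force: 0.0
```

```bash
python3 - <<'E'
from obs import *
s=state();print(s['time'],s['tcp_pos'].round(4),(R.from_quat(s['tool_rot'])*R.from_euler('y',180,degrees=True)).as_euler('ZYX',degrees=True).round(2),s['wrist_force'].round(1))
m=camera_model('wrist');im=snapshot('wrist')
hsv=cv2.cvtColor(im,cv2.COLOR_RGB2HSV);mask=((hsv[...,0]<17)&(hsv[...,1]>140)&(hsv[...,2]>25)).astype(np.uint8)
n,l,stt,c=cv2.connectedComponentsWithStats(mask)
for i in range(1,n):
    if stt[i,4]>150: print(stt[i],c[i].round(1))
cv2.imwrite('pics/w4.png',cv2.convertScaleAbs(cv2.resize(im[:,:,::-1],(640,480),interpolation=cv2.INTER_CUBIC),alpha=1.5))
i=1+np.argmax(stt[1:,4])
for r in range(stt[i,1],stt[i,1]+stt[i,3],12):
    k=np.where(l[r]==i)[0]; print(r,k.min(),k.max(),end='; ')
E
```

```text
9.8167 [ 0.5585 -0.0576  0.1886] [-7.920e+00  4.028e+01  1.000e-02] [-0.1 -0.  -0.4]
[ 243  131   30  156 4133] [256.8 207.1]
131 251 256; 143 243 272; 155 244 271; 167 243 272; 179 243 271; 191 243 270; 203 243 270; 215 243 270; 227 243 271; 239 243 270; 251 244 269; 263 244 269; 275 244 269;
```

View pics/w4.png

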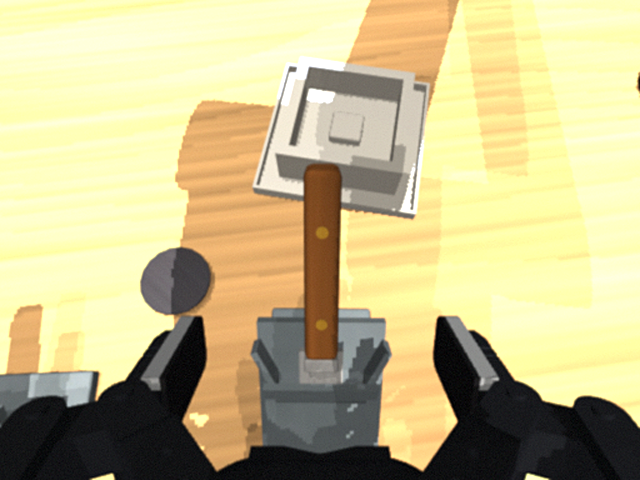

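The wrist view shows the spatula handle (axis column 257 native, rows 131–287) straight and centred between the fingers. I'll check depth against the prediction.

```bash
python3 - <<'E'
from obs import *
st=(.5755,-.0595,np.radians(-7.8));Rs,o=slotT(*st);m=camera_model('wrist')
for p in((-.205,-.009,.024),(-.205,.009,.024),(-.205,0,0),(-.102,-.009,.024),(-.102,.009,.024)): print(p,proj(m,o+Rs.apply(p)).round(1))
s=state();q=tcp(st,0,0,g=(-.057,0,.013));print((q-s['tcp_pos']).round(4),s['tcp_pos'].round(4))
E
```

```text
(-0.205, -0.009, 0.024) [[241.6 132.8]]
(-0.205, 0.009, 0.024) [[273.1 132.8]]
(-0.205, 0, 0) [[257.1 127. ]]
(-0.102, -0.009, 0.024) [[244.  285.8]]
(-0.102, 0.009, 0.024) [[270.6 285.7]]
[-0.0463  0.0072 -0.0545] [ 0.5593 -0.0581  0.1902]
```

Prediction and picture agree to about 2 px. Descending and gripping.

Emit:
jog_arm:
  steps:
    - {"rotation": [0, 0, 0], "slide": [-0.0115, 0.0017, -0.0136], "grip": 1}
    - {"rotation": [0, 0, 0], "slide": [-0.0115, 0.0017, -0.0136], "grip": 1}
    - {"rotation": [0, 0, 0], "slide": [-0.0115, 0.0017, -0.0136], "grip": 1}
    - {"rotation": [0, 0, 0], "slide": [-0.0115, 0.0017, -0.0136], "grip": 1}
    - {"rotation": [0, 0, 0], "slide": [0, 0, 0], "grip": 1}
    - {"rotation": [0, 0, 0], "slide": [0, 0, 0], "grip": -1}
    - {"rotation": [0, 0, 0], "slide": [0, 0, 0], "grip": -1}
    - {"rotation": [0, 0, 0], "slide": [0, 0, 0], "grip": -1}
    - {"rotation": [0, 0, 0], "slide": [0, 0, 0], "grip": -1}
    - {"rotation": [0, 0, 0], "slide": [0, 0, 0], "grip": -1}

```text
time: 10.7
tcp_pos: [0.5142, -0.0514, 0.1361]
tool_rot: [0.065, 0.938, 0.023, -0.34]
wrist_force: [0.4, -0.1, -0.9]
grip_width: 0.0255
gripper_force: 0.0
```

Emit:
jog_arm:
  steps:
    - {"rotation": [0, 0, 0], "slide": [0, 0, 0], "grip": -1}
    - {"rotation": [0, 0, 0], "slide": [0, 0, 0], "grip": -1}
    - {"rotation": [0, 0, 0], "slide": [0, 0, 0], "grip": -1}

```text
time: 10.95
tcp_pos: [0.514, -0.0512, 0.1359]
tool_rot: [0.065, 0.938, 0.023, -0.341]
wrist_force: [3.2, -0.2, 3.9]
grip_width: 0.0166
gripper_force: 61.3
```

Emit:
jog_arm:
  steps:
    - {"rotation": [0, 0, 0], "slide": [-0.0069, 0.001, 0.0065], "grip": -1}
    - {"rotation": [0, 0, 0], "slide": [-0.0114, 0.0016, 0.0096], "grip": -1}
    - {"rotation": [0, 0, 0], "slide": [-0.0114, 0.0016, 0.0096], "grip": -1}
    - {"rotation": [0, 0, 0], "slide": [-0.0114, 0.0016, 0.0096], "grip": -1}
    - {"rotation": [0, 0, 0], "slide": [-0.0114, 0.0016, 0.0096], "grip": -1}
    - {"rotation": [0, 0, 0], "slide": [-0.0114, 0.0016, 0.0096], "grip": -1}
    - {"rotation": [0, 0, 0], "slide": [-0.0114, 0.0016, 0.0096], "grip": -1}
    - {"rotation": [0, 0, 0], "slide": [-0.0114, 0.0016, 0.0096], "grip": -1}
    - {"rotation": [0, 0, 0], "slide": [-0.0114, 0.0016, 0.0096], "grip": -1}
    - {"rotation": [0, 0, 0], "slide": [-0.0114, 0.0016, 0.0096], "grip": -1}

```text
time: 11.78
tcp_pos: [0.4031, -0.0356, 0.2287]
tool_rot: [0.065, 0.937, 0.024, -0.342]
wrist_force: [-0.0, -0.4, -0.6]
grip_width: 0.0166
gripper_force: 60.8
```

Emit:
jog_arm:
  steps:
    - {"rotation": [-0.92, -6.63, 0], "slide": [0, 0.02, 0.005], "grip": -1}
    - {"rotation": [-0.92, -6.63, 0], "slide": [0, 0.02, 0.005], "grip": -1}
    - {"rotation": [-0.92, -6.63, 0], "slide": [0, 0.02, 0.005], "grip": -1}
    - {"rotation": [-0.92, -6.63, 0], "slide": [0, 0.02, 0.005], "grip": -1}
    - {"rotation": [-0.92, -6.63, 0], "slide": [0, 0.02, 0.005], "grip": -1}
    - {"rotation": [-0.92, -6.63, 0], "slide": [0, 0.02, 0.005], "grip": -1}
    - {"rotation": [0, 0, 0], "slide": [0.002, 0.035, -0.005], "grip": -1}
    - {"rotation": [0, 0, 0], "slide": [0.002, 0.035, -0.005], "grip": -1}
    - {"rotation": [0, 0, 0], "slide": [0.002, 0.035, -0.005], "grip": -1}
    - {"rotation": [0, 0, 0], "slide": [0.002, 0.035, -0.005], "grip": -1}

```text
time: 12.62
tcp_pos: [0.4109, 0.2257, 0.2385]
tool_rot: [0.069, 0.998, 0.0, 0.002]
wrist_force: [1.3, -0.5, -1.1]
grip_width: 0.0169
gripper_force: 60.7
```

Emit:
jog_arm:
  steps:
    - {"rotation": [0, 0, 0], "slide": [0.002, 0.035, -0.005], "grip": -1}
    - {"rotation": [0, 0, 0], "slide": [0.002, 0.035, -0.005], "grip": -1}
    - {"rotation": [0, 0, 0], "slide": [0.002, 0.035, -0.005], "grip": -1}
    - {"rotation": [0, 0, 0], "slide": [0.001, 0.03, -0.005], "grip": -1}
    - {"rotation": [0, 0, 0], "slide": [0, 0.01, 0], "grip": -1}
    - {"rotation": [0, 0, 0], "slide": [0, 0, 0], "grip": -1}
    - {"rotation": [0, 0, 0], "slide": [0, 0, 0], "grip": -1}
    - {"rotation": [0, 0, 0], "slide": [0, 0, 0], "grip": -1}

```text
time: 13.28
tcp_pos: [0.4188, 0.368, 0.2184]
tool_rot: [0.069, 0.998, -0.001, 0.001]
wrist_force: [-0.1, -0.4, -1.1]
grip_width: 0.0171
gripper_force: 60.6
```

```bash
python3 - <<'E'
from obs import *
s=state();Rt=R.from_quat(s['tool_rot'])*R.from_euler('y',180,degrees=True)
print(s['time'],s['tcp_pos'].round(4),Rt.as_euler('ZYX',degrees=True).round(2),s['grip_width'],s['gripper_force'],abs(s['qd']).max())
print('end',(s['tcp_pos']+Rt.apply([.152,0,-.011])).round(3))
# check the blade end / handle in scene: wood mask above mould, steel end by diff with prediction
for n in('scene','side'):
    m=camera_model(n);im=snapshot(n);hsv=cv2.cvtColor(im,cv2.COLOR_RGB2HSV)
    pr=proj(m,[s['tcp_pos']+Rt.apply([x,0,-.013]) for x in(-.053,0,.057,.152)]);print(n,pr.round(0).tolist())
    bl=(hsv[...,0]>105)&(hsv[...,0]<125)&(hsv[...,1]>170)&(hsv[...,2]>80)
    k,l,st,c=cv2.connectedComponentsWithStats(bl.astype(np.uint8))
    for i in range(1,k):
        if st[i,4]>120: print('blue',st[i],c[i].round(0))
    x0,y0=(pr.min(0)-15).astype(int);x1,y1=(pr.max(0)+15).astype(int)
    wd=(hsv[...,0]<15)&(hsv[...,1]>130)&(hsv[...,2]>40);wd[:y0]=0;wd[y1:]=0;wd[:,:x0]=0;wd[:,x1:]=0
    yx=np.argwhere(wd);print('wood',len(yx),yx.mean(0)[::-1].round(0) if len(yx) else '')
E
```

```text
13.2833 [0.4188 0.368  0.2184] [-7.97 -0.14 -0.05] 0.017089340528810247 60.62354564666748 0.013216485426414567
end [0.569 0.347 0.208]
scene [[364.0, 140.0], [360.0, 151.0], [355.0, 164.0], [346.0, 187.0]]
blue [ 88  67  40  16 478] [107.  75.]
blue [314 205  45  35 736] [336. 223.]
wood 37 [360. 148.]
side [[151.0, 152.0], [165.0, 148.0], [179.0, 143.0], [201.0, 136.0]]
blue [185 166  36  19 267] [203. 176.]
blue [352 370  34  14 250] [366. 379.]
wood 47 [164. 144.]
```

The spatula is level, still and gripped at 61 N. Its blade end is at (0.569, 0.347, 0.208), against a mould centre of (0.568, 0.348). The wood seen in both views is where predicted.

```bash
python3 -c "
from station import job
print(job.hand_in())"
```

```text
the job is handed in; nothing more can be done
None
```

I handed the job in at about 13 s without getting a verdict back: the scraper is home in the empty slot and let go, and the spatula is held level and still about 20 cm up, its blade end over the middle of the blue mould.

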